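# Seat the price-tag controller board with its ejector levers

### The job

Take the green board out of its black rest, lower it upright between the guides of the grey dock until it stands on the brass contacts, and let go of it. Then swing the two red ejector levers inward, pushing gently but until each comes up firmly against its stop, so that the levers alone drive both ends of the board fully home: never press on the board itself. Do not drop or ram the board or strain the dock (stay under 25 N), leave everything else on the counter where it is, and take the hand away.

Things in the scene. Friction and masses are not known exactly. Their poses are not given: they have to be found in the camera images.
- board: The new board, loose, 0.28 to 0.46 kg: green plate 8 mm thick (x), 144 long (y; 130 above the ears), 76 high, an ear 16 mm long at each end (24 to 36 mm above the lower edge), black chips, and on top a white grip 12 mm thick (x), 50 long (y), 76 to 104 mm above the lower edge. Origin: middle of the lower edge, z up. Stands in the rest at first; fits the dock either way round.
- rest: Fixed black rest, 70 x 170 mm, in which the board stands: floor 10 mm above the table, walls up to 30 mm above the table. Origin at the centre of its underside; its groove runs along its y. The board must be lifted 25 mm to clear it.
- dock: Fixed dock, grey base 80 x 250 mm, origin at the centre of its underside, slot along its y. Two pairs of aluminium guides, 50 to 72 mm either side of the middle, up to 70 mm above the table with flared mouths to 83 mm, take the board with 1.5 mm clearance at each face; end plates leave 2 mm at each end.
- slot (a point): Middle of the slot, 30 mm above the table; its axes are the dock's. The board's lower edge stands 26 to 34 mm above the table when it rests on the untouched contacts (each end's contact sits at its own unseen height, so the board may lean a little along the slot), and 6 mm lower when fully home.
- lever_a (a joint): Red ejector lever at the dock's +y end, hinged about the dock's x axis, stays where left (light friction). In rad: 0 = upright, grows as its top swings outward, away from the slot, to the stop at 0.87. Starts at 0.76 to 0.85. With the board home it ends between -0.13 and 0.13, depending on the hidden height of that contact: feel for the stop.
- lever_a_knob (a point): Centre of the knob at the top of that lever: a freely turning red roller 18 mm in diameter, 20 mm wide along the dock's x, 72 mm from the pivot on a 9 mm rod; 118 mm above the table when upright. Once the lever's nose bears on the board the push needed at the knob is about 7 to 14 N; it rises steeply once the board's end is home.
- pivot_a (a point): Hinge axis of that lever, fixed on the dock 107 mm from the slot's middle towards +y, 46 mm above the table. A nose 32 mm long points inward from the lever 18 mm above the pivot; swung inward to about 0.05 to 0.35 rad it meets the top of the board's ear and then drives it down. A toe below the pivot lifts the ear when swung outward.
- contact_a (a joint): Brass contact block under the board's +y end, sliding straight down against stiff friction of about 18 N. Value in m: 0 = untouched (up), 0.006 = on its stop, board end fully home. It stays where it has been pressed.
- lever_b (a joint): Red ejector lever at the dock's -y end, hinged about the dock's x axis, stays where left (light friction). In rad: 0 = upright, grows as its top swings outward, away from the slot, to the stop at 0.87. Starts at 0.76 to 0.85. With the board home it ends between -0.13 and 0.13, depending on the hidden height of that contact: feel for the stop.
- lever_b_knob (a point): Centre of the knob at the top of that lever: a freely turning red roller 18 mm in diameter, 20 mm wide along the dock's x, 72 mm from the pivot on a 9 mm rod; 118 mm above the table when upright. Once the lever's nose bears on the board the push needed at the knob is about 7 to 14 N; it rises steeply once the board's end is home.
- pivot_b (a point): Hinge axis of that lever, fixed on the dock 107 mm from the slot's middle towards -y, 46 mm above the table. A nose 32 mm long points inward from the lever 18 mm above the pivot; swung inward to about 0.05 to 0.35 rad it meets the top of the board's ear and then drives it down. A toe below the pivot lifts the ear when swung outward.
- contact_b (a joint): Brass contact block under the board's -y end, sliding straight down against stiff friction of about 18 N. Value in m: 0 = untouched (up), 0.006 = on its stop, board end fully home. It stays where it has been pressed.
- pill_bottle: Amber pill jar, 40 mm wide, 70 mm tall; a bystander, origin at the centre of its underside.
- tin: Blue can, 60 mm wide, 60 mm tall; a bystander, origin at the centre of its underside.
- carton: Orange carton 40 x 90 x 50 mm; a bystander, origin at the centre of its underside.
- screwdriver: Screwdriver 150 mm long, lying; a bystander, origin at its middle.
- label_core: Cardboard ring 44 mm wide, 30 mm tall; a bystander, origin at the centre of its underside.
- cup: White mug, 72 mm wide, 75 mm tall; a bystander, origin at the centre of its underside.
- old_board: Old blue board lying flat, 100 x 144 x 8 mm; a bystander, origin at the centre of its underside.
Mind the look-alikes: they are no part of the job. Of the things that look like the board, the middle-sized one is meant.

How it is judged:
On the way:
1. the board stands between the guides on the contacts, let go, both levers still open and the contacts not yet pressed (x of board in the frame of slot between -0.003 and 0.003 m and y of board in the frame of slot between -0.005 and 0.005 m and angle between the y axis of board and the y axis of dock, either way round below 0.1 rad and z of board in the frame of slot between -0.006 and 0.007 m and angle between board's own z axis and vertical below 0.1 rad and contact force between the fingers and board below 0.1 N and value of joint each of contact_a, contact_b below 0.002 m and value of joint each of lever_a, lever_b above 0.45 rad), for 0.2 s.
At the end, for the whole second after the job is handed in: The board stands upright in the dock's slot (within 3 mm across and 5 mm along), at rest, both brass contacts pressed at least 5.4 of their 6 mm, both levers swung in to less than 0.25 rad from upright (x of board in the frame of slot between -0.003 and 0.003 m and y of board in the frame of slot between -0.005 and 0.005 m and angle between the y axis of board and the y axis of dock, either way round below 0.1 rad and angle between board's own z axis and vertical below 0.08 rad and z of board in the frame of slot below 0.001 m and value of joint each of contact_a, contact_b above 0.0054 m and value of joint each of lever_a, lever_b below 0.25 rad and linear speed of board below 0.01 m/s); the robot touches nothing.
It fails at once if the dock or its levers are pushed with more than 25 N by the fingers or arm (contact force between any of the fingers, the arm and dock above 25 N).
It fails at once if the board is pressed or held by the hand (more than 6 N) while a contact is pressed in by more than 2 mm (contact force between the fingers and board above 6 N and value of joint any of contact_a, contact_b above 0.002 m).
It fails at once if the board drops or is rammed into the slot (faster than 0.4 m/s between the guides) (horizontal distance between board and slot below 0.02 m and z of board in the frame of slot below 0.04 m and linear speed of board above 0.4 m/s).
It fails at once if a bystander is moved by more than 20 mm (distance of any of pill_bottle, tin, carton, screwdriver, label_core, cup, old_board from where it was at the start of the episode above 0.02 m).
It also fails if it takes over 59 s, if anything falls off the work surface, if the arm or the gripper's body presses on something with over 40 N, if the wrist force passes 120 N, or if a joint passes its speed limit or range.

### The arm

A 6-joint arm with a two-finger parallel gripper is mounted at the origin on the work surface. World frame = base frame: x ahead of the robot, y to its left, z up, the work surface at z = 0. Lengths are in m, angles in rad, forces in N, time in s.
With the tool pointing down it reaches from about 0.35 to 0.875 m from the base axis. Payload 4.2 kg.
Tool frame: the origin (TCP) lies midway between the tips of the shut fingers; the grasp point (between the pads) lies 19 mm behind it; y points along the fingers, z is the direction in which the jaws open and shut, and the axes are right-handed (so a half turn about y gives the same grasp; the last joint's range is limited). The gripper opens to 85 mm and grips with 20 to 120 N. Pads are 22 mm wide; open, the fingers measure 114 mm over their backs; the gripper's body (76 mm by 85 mm) begins 54 mm behind the grasp point. The pads swing forward as they close: fully open they stand 13 mm farther back than shut.
Start: joints at [-0.902, 0.385, 0.008, 0, -1.194, -0.259], TCP at [0.249, -0.573, 0.231] pointing down, gripper open.
Joint ranges: [-3.14, 3.14], [-1.21, 2.06], [-1.07, 1.41], [-3.16, 2.05], [-2.99, -0.16], [-3.1, 3.1]. Speed limits (rad/s): [2.79, 2.79, 3.14, 3.14, 3.14, 3.14].

### API

Orientations are given as [roll, pitch, yaw] about the fixed x, y, z axes, in that order (R = Rz(yaw) Ry(pitch) Rx(roll)).
In Python, from bench import r gives the robot as it stands. The module is installed in compiled form; this text tells all that it offers.
- The arm moves only by the shell command python3 -m crank 'ROWS'. ROWS is JSON, a list of rows, each a list of 7 numbers: the turn, a rotation vector about the world's x, y, z in degrees, then the shift along the world's x, y, z in mm, then the gripper's target within -1 to 1 (shut at 1, half-way at 0, fully open at -1). In form: [[wx, wy, wz, tx, ty, tz, fingers], ...]. A call has 1 to 5 rows; each row is the pose to reach, as a shift and turn from the pose commanded when the call began; what a row does not reach only later rows make up. A row lasts 1/8 s, in which the tool goes at most 62.5 mm and 10.7 degrees, less where a joint would pass 70% of its speed; a pose out of reach is approached as far as the arm can. A call with a gripper value outside its range is refused whole. The fingers move at their own pace and stop on an object; the grip force is fixed at half the most. Time passes only in rows, so rows that repeat a pose let the fingers close. It gives the time, the measured TCP pose, the force and the opening at its end, in the units of the state.
- r.observe(): the state, without advancing time (a new reading comes with each control period).
- r.get_image(name): name is "scene" or "top" or "wrist"; returns a dict with "img" (400x640x3 uint8, red, green, blue), "z_map" (400x640 float32, m along the optical axis (not along the pixel's ray), 0 where there is no reading), "fov_y" (degrees; the focal length in pixels is half the picture's height over the tangent of half this angle, whatever the lens; pixels are square), "cx", "cy" (the principal point, pixels), "distortion" ([k1, k2, p1, p2, k3] as OpenCV has them; the pictures are not rectified), "rvec" (rotation vector, rad) and "tvec" (3), from world to camera coordinates, as OpenCV has them. Camera axes: x right, y down, z forward; pixel columns grow to the right and rows downward; lengths in m; the calibration is good to about 2 mm. A picture is of the moment at which its call begins.
- r.finish_job(): hands the job in, once; it reports no verdict.
The state is a dict: "time": time; "qpos": joint angles; "joint_velocities": joint speeds; "effort": joint torques, N m; "tool_pos": TCP position; "orientation": TCP orientation; "force": force on the tool from outside, world axes, zero at the start; "ft_torque": the same for the moment, N m; "grip_width": finger opening in m.
Only numpy, scipy, OpenCV 4.12 (cv2) and the standard library are available. Lean on these libraries where they do the work, as an engineer would, in place of code of your own. Each camera call takes 0.05 s, during which the arm holds its last target. There are 200 camera calls.

## Working session

There is one attempt and no reset: what is moved stays moved. The work goes in short steps, Python scripts to look and compute and a shell command to move; the robot and the scene stay as the last step left them, time stands still between calls to the robot, and variables do not carry over. Pictures are saved under pics/ and viewed, about 8 in all and at most 12, crops included, and the job is handed in when it is done.

```bash
mkdir -p pics
cat > h.py <<'E'
from bench import r
import numpy as np, cv2
def cap(name):
    d=r.get_image(name); h,w=d["img"].shape[:2]
    f=h/2/np.tan(np.radians(d["fov_y"])/2)
    d["K"]=np.array([[f,0,d["cx"]],[0,f,d["cy"]],[0,0,1]]); d["D"]=np.array(d["distortion"],float)
    d["R"]=cv2.Rodrigues(np.array(d["rvec"],float))[0]; d["t"]=np.array(d["tvec"],float)
    return d
def cloud(d):
    h,w=d["z_map"].shape
    u,v=np.meshgrid(np.arange(w),np.arange(h))
    p=cv2.undistortPoints(np.stack([u,v],-1).reshape(-1,1,2).astype(np.float64),d["K"],d["D"]).reshape(h,w,2)
    z=d["z_map"][...,None].astype(float)
    X=np.concatenate([p*z,z],-1)
    P=(X-d["t"])@d["R"]
    P[d["z_map"]<=0]=np.nan
    return P
def save(d,n,crop=None,s=1):
    im=d["img"][...,::-1]
    if crop: a,b,c,e=crop; im=im[b:e,a:c]
    cv2.imwrite("pics/"+n+".png",cv2.resize(im,None,fx=s,fy=s,interpolation=cv2.INTER_CUBIC))
def proj(d,P): return cv2.projectPoints(np.array(P,float).reshape(-1,1,3),np.array(d["rvec"],float),d["t"],d["K"],d["D"])[0].reshape(-1,2)
E
python3 - <<'E'
from h import *
import pickle
for n in("top","scene"):
    d=cap(n); save(d,n+"1"); pickle.dump(d,open(n+"1.pkl","wb"))
    print(n,-d["R"].T@d["t"],d["fov_y"],d["distortion"])
print(r.observe())
E
```

```text
top [ 0.35028514 -0.05223006  1.17470168] 51.16630679662219 [0.00959975 0.         0.         0.         0.        ]
scene [ 1.15514407 -0.00369554  0.95033638] 50.330129350472866 [0.00051949 0.         0.         0.         0.        ]
{'time': 0.1, 'qpos': array([-9.02408075e-01,  3.85475668e-01,  6.75736348e-03, -4.15165824e-04,
       -1.19397736e+00, -2.58629498e-01]), 'joint_velocities': array([-0.00075199, -0.00140002,  0.00274333,  0.00187013, -0.00121881,
       -0.00290106]), 'effort': array([-4.73415075e-04, -3.93319595e+01,  1.88927811e+01,  4.19791907e+00,
       -2.59018554e-03,  7.19244184e-06]), 'tool_pos': array([ 0.24881629, -0.57277541,  0.23033431]), 'orientation': array([-1.56886147e+00,  1.12856558e-04,  4.09605730e-01]), 'force': array([ 0.50732549, -0.02661553, -0.14160967]), 'ft_torque': array([-0.07704309,  0.02582073, -0.00250324]), 'grip_width': 0.08525573936177827}
```

View pics/top1.png

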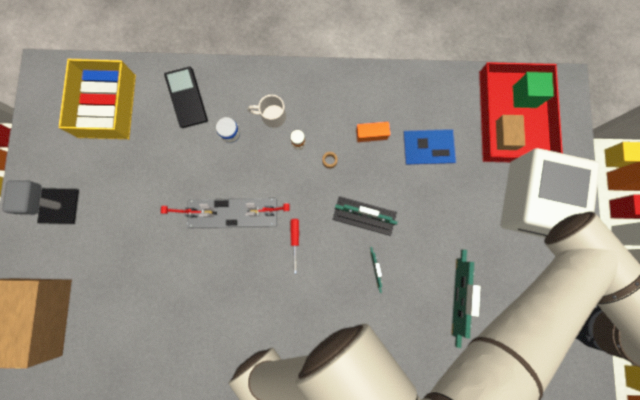

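View pics/scene1.png

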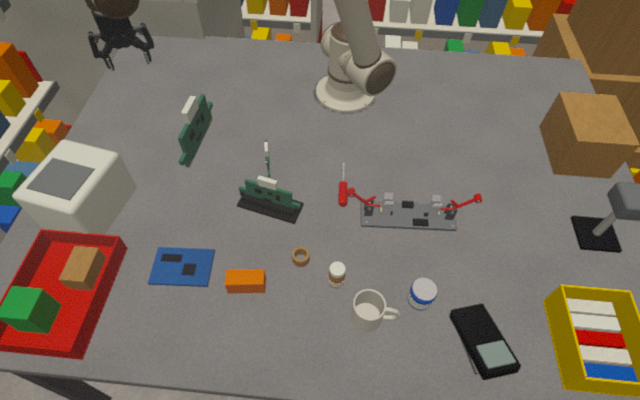

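```bash
cat > m.py <<'E'
from h import *
import pickle
for n,boxes in (("top1",dict(board=(325,185,405,245),dock=(150,185,300,240))),("scene1",dict(board=(225,165,315,230),dock=(330,170,490,240)))):
    d=pickle.load(open(n+".pkl","rb")); P=cloud(d); im=d["img"].astype(int); R,G,B=im[...,0],im[...,1],im[...,2]
    masks=dict(board=[("white",(im.min(-1)>170),.095),("green",(G>R+15)&(G>B+8),.02),("black",im.max(-1)<60,.0)],
      dock=[("red",(R>G+70)&(R>B+70),.03),("lit",P[...,2]>.06,.0),("base",(P[...,2]>.012)&(P[...,2]<.04),.0)])
    print(n,"table z",np.nanmedian(P[150:180,300:500,2]))
    for k,(a,b,c,e) in boxes.items():
        for nm,m,zz in masks[k]:
            mm=np.zeros_like(m); mm[b:e,a:c]=m[b:e,a:c]; mm&=np.nan_to_num(P[...,2])>zz
            # biggest components
            q,l,s,ce=cv2.connectedComponentsWithStats(mm.astype(np.uint8))
            for i in range(1,q):
                if s[i,4]<8: continue
                p=P[l==i]; print(k,nm,ce[i].round(1),s[i,4],"mean",np.median(p,0).round(4),"min",p.min(0).round(3),"max",p.max(0).round(3))
                if s[i,4]>25:
                    rc=cv2.minAreaRect((p[:,:2]*1000).astype(np.float32)); print("   rect",np.round(rc[0],1),np.round(rc[1],1),round(rc[2],1))
E
python3 m.py
python3 - <<'E'
from h import *
import pickle
a=pickle.load(open("top1.pkl","rb"));b=pickle.load(open("scene1.pkl","rb"))
f=lambda d,x,y,w,h:cv2.resize(d["img"][y:y+h,x:x+w,::-1],(800,300),interpolation=cv2.INTER_CUBIC)
cv2.imwrite("pics/crop1.png",np.vstack([f(a,330,180,160,60+0),f(b,160,85,160,60*2+40)[:0],cv2.resize(a["img"][190:250,150:310,::-1],(800,300),interpolation=cv2.INTER_CUBIC)]))
E
```

```text
top1 table z 0.00019228753179555607
board white [368.6 210.6] 103 mean [ 0.4952 -0.1792  0.1129] min [ 0.485 -0.203  0.098] max [ 0.507 -0.154  0.12 ]
   rect [ 496.6 -178.4] [48.6 12.2] 76.5
board green [346.7 207.4] 120 mean [ 0.5089 -0.125   0.0711] min [ 0.499 -0.156  0.025] max [ 0.524 -0.095  0.093]
   rect [ 515.  -125.7] [61.4 19.2] 75.4
board green [387.1 218.6] 100 mean [ 0.4815 -0.2337  0.0746] min [ 0.472 -0.265  0.025] max [ 0.498 -0.204  0.091]
   rect [ 487.2 -235.6] [60.6 18.4] 77.2
board black [356.6 213.4] 16 mean [ 0.4969 -0.1528  0.0359] min [ 0.494 -0.17   0.027] max [ 0.5   -0.143  0.07 ]
board black [375.5 218.6] 18 mean [ 0.4837 -0.2053  0.048 ] min [ 0.481 -0.22   0.02 ] max [ 0.488 -0.194  0.068]
dock red [277. 208.] 121 mean [0.4999 0.054  0.084 ] min [0.493 0.027 0.044] max [0.512 0.115 0.108]
   rect [499.4  70.6] [19.3 87.9] 5.3
dock red [176.4 210.2] 148 mean [0.4894 0.3283 0.0828] min [0.478 0.265 0.042] max [0.497 0.356 0.11 ]
   rect [491.5 310.9] [18.4 90.4] 6.3
dock lit [249.9 205. ] 42 mean [0.508  0.1321 0.0766] min [0.504 0.121 0.061] max [0.513
[... 3313 characters left out ...]
88.3 199. ] 118 mean [0.4886 0.1315 0.0733] min [0.48  0.121 0.061] max [0.511 0.143 0.085]
   rect [495.4 132.1] [30.6 22.4] 0.9
dock lit [469.  200.2] 163 mean [0.4887 0.3374 0.0879] min [0.476 0.287 0.06 ] max [0.496 0.359 0.11 ]
   rect [486.7 323.2] [19.8 71.8] 1.3
dock lit [436.3 201.2] 119 mean [0.4834 0.2532 0.0718] min [0.475 0.242 0.06 ] max [0.506 0.265 0.087]
   rect [490.1 253.3] [31.  22.4] 2.2
dock base [343.1 190.9] 230 mean [0.4432 0.0151 0.0233] min [0.36  0.003 0.012] max [0.482 0.029 0.031]
   rect [421.   14.7] [121.6  22.4] 2.9
dock base [408.7 215.4] 1378 mean [0.5023 0.1966 0.0144] min [0.452 0.069 0.012] max [0.537 0.317 0.04 ]
   rect [493.5 193.2] [ 80.3 247.2] 2.0
```

View pics/crop1.png

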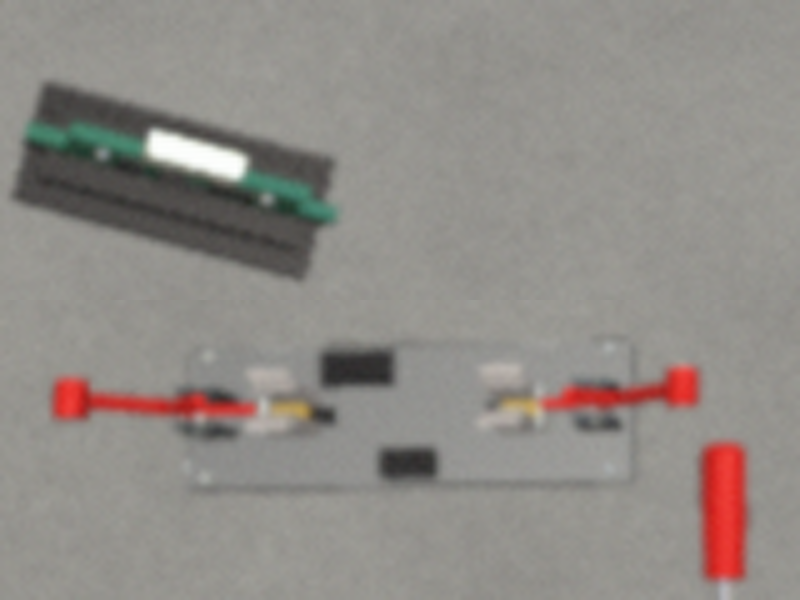

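The candidates in the top picture are the small board at (376,269), the large one at (465,298), and the middle-sized one at (365,213). The middle one stands in the black rest and measures 176 mm over the ears with a 50 mm grip, so it is the board meant, and the crop confirms it. The dock is at (230,212), with its red knobs at (165,210) and (287,207).

```bash
python3 -m crank '[[0,0,52.9,245,394,0,-1],[0,0,52.9,245,394,0,-1],[0,0,52.9,245,394,0,-1],[0,0,52.9,245,394,0,-1],[0,0,52.9,245,394,0,-1]]'
python3 - <<'E'
from h import *
s=r.observe();print(s["tool_pos"],np.degrees(s["orientation"]))
E
```

```text
time: 0.72
tool_pos: [0.4146, -0.3059, 0.2311]
orientation: [-1.57, -0.0, 1.339]
force: [-0.3, -0.7, -1.1]
grip_width: 0.0856
[ 0.41459244 -0.30592884  0.2310692 ] [-8.99782943e+01 -7.90017444e-03  7.66998259e+01]
```

```bash
python3 -m crank '[[0,0,0,80,127,0,-1],[0,0,0,80,127,0,-1],[0,0,0,80,127,0,-1],[0,0,0,80,127,0,-1]]'
cat > fit.py <<'E'
from h import *
import sys,pickle
d=cap("wrist"); P=cloud(d); n=sys.argv[1]; pickle.dump(d,open(n+".pkl","wb")); save(d,n)
im=d["img"].astype(int); s=r.observe(); print(s["tool_pos"],np.degrees(s["orientation"]),s["force"])
E
cat > bf.py <<'E'
from h import *
import pickle,sys
d=pickle.load(open(sys.argv[1]+".pkl","rb")); P=cloud(d); im=d["img"].astype(int)
z=P[...,2]
c=np.array([.4945,-.179]); near=np.hypot(P[...,0]-c[0],P[...,1]-c[1])<.11
for nm,m in (("grip",(z>.109)&(z<.12)&(im.min(-1)>140)),("plate top",(z>.078)&(z<.092)&(im[...,1]>im[...,0]+10)),("ears",(z>.038)&(z<.05)&(im[...,1]>im[...,0]+10))):
    p=P[m&near]
    if len(p)<20: print(nm,len(p)); continue
    rc=cv2.minAreaRect((p[:,:2]*1000).astype(np.float32)); q=p[:,:2]-p[:,:2].mean(0); w,v=np.linalg.eigh(q.T@q); a=v[:,1]*np.sign(v[1,1])
    print(nm,len(p),"med",np.median(p,0).round(4),"rect",np.round(rc,1) if 0 else rc,"yaw",np.degrees(np.arctan2(-a[0],a[1])).round(2))
E
python3 fit.py wrist1; python3 bf.py wrist1
```

```text
time: 1.23
tool_pos: [0.4946, -0.1793, 0.2308]
orientation: [-1.57, -0.0, 1.336]
force: [0.1, -0.1, -0.5]
grip_width: 0.0854
[ 0.49396143 -0.18019479  0.23083331] [-8.99302064e+01  3.45271867e-03  7.64699377e+01] [-0.24395236  0.0663435   0.90854854]
grip 780 med [ 0.4922 -0.1804  0.1162] rect ((492.51397705078125, -179.0263214111328), (50.27083206176758, 11.692403793334961), 75.04371643066406) yaw -14.5
plate top 602 med [ 0.4845 -0.2112  0.0882] rect ((492.59503173828125, -178.54818725585938), (128.3856658935547, 7.999868869781494), 75.84175872802734) yaw -14.09
ears 239 med [ 0.4743 -0.25    0.0483] rect ((447.2281799316406, -167.18380737304688), (175.41519165039062, 100.35984802246094), 76.15045166015625) yaw -11.86
```

View pics/wrist1.png

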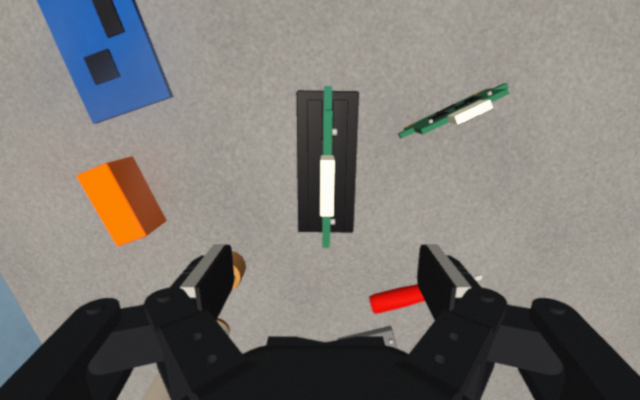

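```bash
python3 -m crank '[[0,0,-0.5,-1.5,0,-60,-1],[0,0,-0.5,-1.5,0,-120,-0.4],[0,0,-0.5,-1.5,0,-147,-0.2],[0,0,-0.5,-1.5,0,-147,0],[0,0,-0.5,-1.5,0,-147,0.2]]'
python3 -m crank '[[0,0,0,0,0,0,1],[0,0,0,0,0,0,1],[0,0,0,0,0,0,1],[0,0,0,0,0,0,1]]'
```

```text
time: 1.9
tool_pos: [0.4933, -0.1817, 0.0856]
orientation: [-1.573, 0.0, 1.324]
force: [-0.5, 0.5, 1.1]
grip_width: 0.034
time: 2.4
tool_pos: [0.4935, -0.1812, 0.0861]
orientation: [-1.574, 0.0, 1.325]
force: [-1.4, -0.2, 6.2]
grip_width: 0.0111
```

```bash
python3 -m crank '[[0,0,0,0,0,15,1],[0,0,0,0,0,35,1],[0,0,0,0,0,75,1],[0,0,0,0,0,115,1],[0,0,0,0,0,125,1]]'
python3 -m crank '[[0,0,4,0,50,0,1],[0,0,10,1,110,0,1],[0,0,16.6,2,170,0,1],[0,0,16.6,2,230,0,1],[0,0,16.6,2.4,285,0,1]]'
python3 -m crank '[[0,0,0,0,50,0,1],[0,0,0,0,80,0,1],[0,0,0,0,87,0,1],[0,0,0,0,87,0,1],[0,0,0,0,87,0,1]]'
python3 fit.py wrist2
python3 - <<'E'
from h import *
import pickle
for n in("top","scene"):
    d=cap(n); save(d,n+"2"); pickle.dump(d,open(n+"2.pkl","wb"))
E
```

```text
time: 3.02
tool_pos: [0.4935, -0.1808, 0.212]
orientation: [-1.576, -0.001, 1.324]
force: [-0.9, 0.5, -4.9]
grip_width: 0.0112
time: 3.65
tool_pos: [0.4933, 0.1059, 0.2076]
orientation: [-1.567, 0.001, 1.614]
force: [0.4, 0.2, -4.2]
grip_width: 0.0108
time: 4.28
tool_pos: [0.4945, 0.19, 0.2087]
orientation: [-1.569, 0.001, 1.613]
force: [0.1, -1.2, -3.9]
grip_width: 0.0109
[0.49469843 0.18997436 0.20900306] [-8.99488112e+01  2.64250765e-02  9.23961274e+01] [ 0.7433455  -0.20780661 -4.05980513]
```

View pics/wrist2.png

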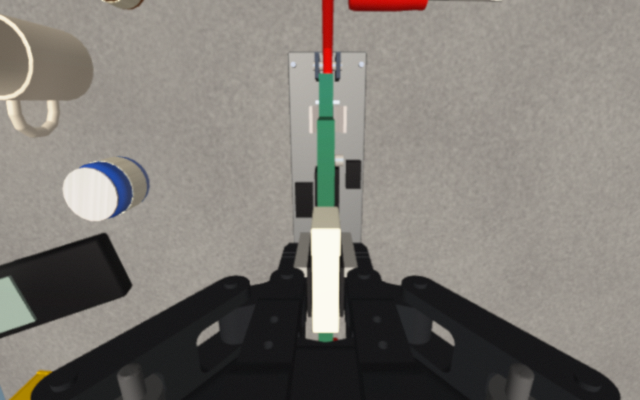

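Run:
```python
from h import *
import pickle
def desc(nm,p):
    if len(p)<15: print(nm,len(p));return
    rc=cv2.minAreaRect((p[:,:2]*1000).astype(np.float32)); q=p[:,:2]-p[:,:2].mean(0); w,v=np.linalg.eigh(q.T@q); a=v[:,1]*np.sign(v[1,1])
    print(nm,len(p),"med",np.median(p,0).round(4),"z",p[:,2].min().round(3),p[:,2].max().round(3),"rect",np.round(rc[0],1),np.round(rc[1],1),"yaw",np.degrees(np.arctan2(-a[0],a[1])).round(2))
for n in("wrist2","top2","scene2"):
    d=pickle.load(open(n+".pkl","rb")); P=cloud(d); im=d["img"].astype(int); z=P[...,2]; x=P[...,0]; y=P[...,1]
    print(n); reg=(abs(x-.495)<.06)&(abs(y-.193)<.2)
    g=(im[...,1]>im[...,0]+10)&reg
    desc("green all",P[g&(z>.12)])
    desc("plate top edge",P[g&(z>.204)])
    for nm,s,lo,hi in (("ear-",y<.125,.16,.18),("ear+",y>.26,.16,.18)): desc(nm,P[g&s&(z>lo)&(z<hi)])
    desc("white",P[(im.min(-1)>150)&reg&(z>.225)])
    R=(im[...,0]>im[...,1]+70)&reg&(z>.02)&(z<.13)
    desc("red b",P[R&(y<.15)]); desc("red a",P[R&(y>.25)])
    gy=(im.max(-1)-im.min(-1)<25)&reg&(z>.06)&(z<.09)
    for yc in(.132,.2535):
        for sx in(-1,1):
            xm=.4958-(yc-.193)*.0437
            desc("guide %g %d"%(yc,sx),P[gy&(abs(y-yc)<.014)&((x-xm)*sx>0)&(abs(x-xm)<.025)])
    b=reg&(z>.008)&(z<.02)&(im.max(-1)-im.min(-1)<25); desc("base",P[b])
```

```text
wrist2
green all 2418 med [0.4961 0.1397 0.2107] z 0.17 0.287 rect [494.8 175.6] [ 10.3 143.1] yaw 2.17
plate top edge 1650 med [0.4956 0.1475 0.2111] z 0.205 0.287 rect [494.2 186.9] [  8.1 120.4] yaw 2.44
ear- 588 med [0.4969 0.1143 0.1716] z 0.17 0.174 rect [496.9 114.5] [ 7.9 21. ] yaw 2.67
ear+ 0
white 2982 med [0.4944 0.1886 0.2389] z 0.236 0.253 rect [494.3 191.7] [19.3 50.2] yaw 2.46
red b 1133 med [0.4955 0.0533 0.0729] z 0.02 0.097 rect [479.5  48.6] [96.9 39.7] yaw -42.23
red a 3
guide 0.132 -1 319 med [0.4837 0.1313 0.0807] z 0.07 0.087 rect [483.9 131.8] [ 9.8 21.5] yaw 6.24
guide 0.132 1 208 med [0.5065 0.1311 0.0838] z 0.06 0.087 rect [506.4 132.8] [ 7.4 21.3] yaw -0.97
guide 0.2535 -1 0
guide 0.2535 1 0
base 8053 med [0.4899 0.1476 0.0142] z 0.01 0.02 rect [492.4 172. ] [ 80.4 208.3] yaw 4.28
top2
green all 170 med [0.4979 0.1371 0.188 ] z 0.135 0.212 rect [496.  189.9] [  9.4 172.7] yaw 3.74
plate top edge 61 med [0.4998 0.1471 0.2077] z 0.204 0.212 rect [499.2 146.7] [ 7.1 39.9] yaw 1.65
ear- 36 med [0.501  0.1142 0.1692] z 0.166 0.172 rect [501.1 114.1] [ 7.8 19.8]
[... 987 characters left out ...]
235.6] [ 44.9 148.6] yaw 27.67
red b 235 med [0.4958 0.0314 0.0513] z 0.02 0.109 rect [485.2  46.7] [124.   57.7] yaw -32.67
red a 159 med [0.4888 0.324  0.0799] z 0.044 0.108 rect [487.9 313.1] [19.6 84.3] yaw 2.58
guide 0.132 -1 72 med [0.4866 0.1317 0.0746] z 0.06 0.086 rect [486.3 131.5] [11.1 22. ] yaw 3.06
guide 0.132 1 45 med [0.5065 0.1317 0.0702] z 0.06 0.086 rect [507.  131.9] [21.3  9. ] yaw 0.29
guide 0.2535 -1 75 med [0.4811 0.2535 0.0746] z 0.06 0.086 rect [480.2 253.8] [10.9 23.5] yaw 5.05
guide 0.2535 1 44 med [0.5006 0.2531 0.0703] z 0.061 0.086 rect [500.9 254.4] [ 9.8 23.4] yaw 6.83
base 1708 med [0.5063 0.1934 0.0127] z 0.008 0.02 rect [492.9 192.6] [ 84.2 249.3] yaw 2.32
```

```bash
python3 -m crank '[[0,0,0,-0.5,3,-15,1],[0,0,0,-0.5,3,-30,1],[0,0,0,-0.5,3,-40,1],[0,0,0,-0.5,3,-40,1]]'
python3 fit.py wrist3
cat > rel.py <<'E'
from h import *
import pickle,sys
# u = across-slot coordinate for yaw 2.45, about (.4935,.193)
c,s=np.cos(np.radians(2.45)),np.sin(np.radians(2.45))
U=lambda P:((P[...,0]-.4935)*c+(P[...,1]-.193)*s)*1000
V=lambda P:(-(P[...,0]-.4935)*s+(P[...,1]-.193)*c)*1000
k=sys.argv[1]
W=pickle.load(open("wrist%s.pkl"%k,"rb"))
S=cap("scene"); pickle.dump(S,open("scene%s.pkl"%k,"wb")); T=cap("top")
for n,d in(("wrist",W),("scene",S),("top",T)):
    P=cloud(d); im=d["img"].astype(int); u,v,z=U(P),V(P),P[...,2]*1000; g=im[...,1]>im[...,0]+10
    print(n)
    for nm,m in (("ear-",g&(v<-73)&(z>100)),("ear+",g&(v>73)&(z>100)),("plate",g&(z>130)),("gtop-",(~g)&(abs(v+61)<11)&(z>74)&(z<90)),("gtop+",(~g)&(abs(v-61)<11)&(z>74)&(z<90))):
        m=m&(abs(u)<25)&(abs(v)<95)
        if m.sum()<8: continue
        if nm[0]=="g":
            print(nm,m.sum(),[ (np.percentile(u[m&q],[2,50,98]).round(1) if (m&q).sum()>4 else None) for q in (u<0,u>0)])
        else: print(nm,m.sum(),"u",np.percentile(u[m],[3,50,97]).round(1),"v",np.percentile(v[m],[1,99]).round(1),"z",np.percentile(z[m],[2,98]).round(0))
E
python3 rel.py 3
python3 - <<'E'
from h import *
import pickle
a=pickle.load(open("wrist3.pkl","rb"));b=pickle.load(open("scene3.pkl","rb"))
A=cv2.resize(a["img"][40:240,250:400,::-1],(400,533),interpolation=cv2.INTER_CUBIC)
B=cv2.resize(b["img"][130:240,340:500,::-1],(400,275),interpolation=cv2.INTER_CUBIC)
cv2.imwrite("pics/c3.png",np.hstack([A,np.vstack([B,np.zeros((258,400,3),np.uint8)])]))
E
```

```text
time: 4.92
tool_pos: [0.4938, 0.1937, 0.1679]
orientation: [-1.568, 0.002, 1.614]
force: [0.7, -0.3, -3.0]
grip_width: 0.011
[0.49438449 0.19402751 0.16873288] [-8.99512130e+01  5.32142249e-02  9.24924023e+01] [ 0.58886553 -1.00011535 -3.92719396]
wrist
ear- 358 u [-4.2 -0.4  3.5] v [-85.2 -73. ] z [129. 132.]
plate 2294 u [-4.  -0.2  4.4] v [-84.6  55.8] z [130. 172.]
gtop- 747 [array([-17.1, -12.9,  -8.8]), array([ 5.9, 10. , 13.6])]
scene
ear- 31 u [-3.2  2.7  5.7] v [-85.6 -73.3] z [117. 132.]
ear+ 34 u [-3.5  2.5  5.8] v [73.6 88.4] z [116. 131.]
plate 545 u [-2.4  4.1  6.5] v [-71.4  66.5] z [130. 171.]
gtop- 27 [array([-16.8, -12.2,  -7.8]), array([10. , 12. , 15.2])]
gtop+ 17 [None, array([ 9.3, 12.5, 14.9])]
top
ear- 20 u [1.1 5.2 9. ] v [-85.1 -73.5] z [126. 132.]
plate 125 u [-1.3  3.4  8.7] v [-79.9 -10.3] z [130. 173.]
gtop- 25 [array([-13., -10.,  -5.]), None]
gtop+ 8 [array([-13.3, -11.8,  -7.3]), None]
```

View pics/c3.png

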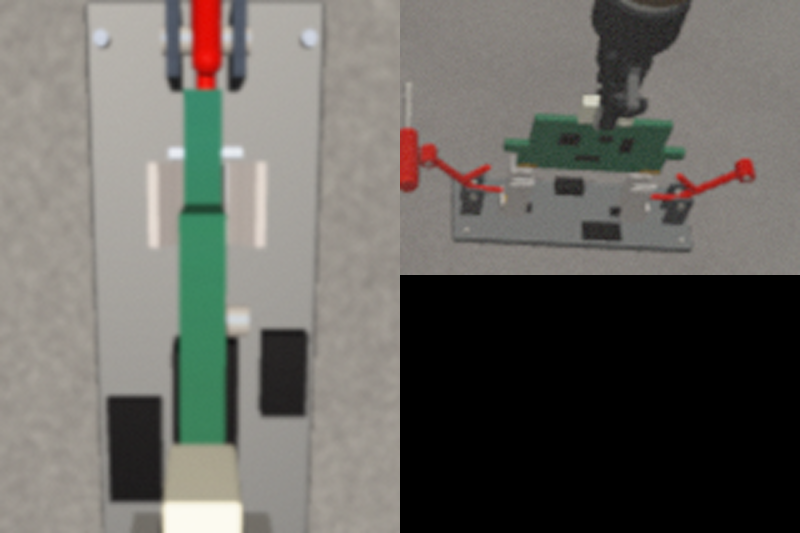

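```bash
python3 -m crank '[[0,0,0,-1.4,-1.2,0,1],[0,0,0,-1.4,-1.2,-6,1],[0,0,0,-1.4,-1.2,-12,1],[0,0,0,-1.4,-1.2,-12,1]]'
python3 -m crank '[[0,0,0,0,0,-5,1],[0,0,0,0,0,-10,1],[0,0,0,0,0,-14,1],[0,0,0,0,0,-14,1]]'
python3 fit.py wrist4;python3 rel.py 4
```

```text
time: 5.58
tool_pos: [0.4926, 0.1926, 0.1565]
orientation: [-1.569, 0.001, 1.614]
force: [0.8, 0.2, -3.7]
grip_width: 0.0111
time: 6.08
tool_pos: [0.4928, 0.1928, 0.1428]
orientation: [-1.57, 0.001, 1.614]
force: [-0.5, 0.4, -3.4]
grip_width: 0.0108
[0.49303451 0.19291376 0.14314582] [-8.99850087e+01  1.64263042e-02  9.24830000e+01] [-0.29499228  0.89408667 -3.19788206]
wrist
ear- 371 u [-5.2 -1.3  2.6] v [-86.1 -73.3] z [104. 107.]
plate 1682 u [-4.9 -1.2  2.5] v [-63.5  55.2] z [133. 147.]
gtop- 1002 [array([-17.2, -12.9,  -8.7]), array([ 5.1,  9.5, 13.8])]
scene
ear- 18 u [-4.8 -0.2  3.9] v [-86.8 -74.1] z [101. 106.]
ear+ 18 u [-5.9  0.   4.8] v [73.4 87.1] z [101. 106.]
plate 218 u [-4.3  2.5  4.7] v [-63.2  63.4] z [130. 146.]
gtop- 18 [None, array([ 4.7, 12.5, 13.7])]
gtop+ 15 [None, array([ 3.6, 11.7, 13.9])]
top
ear- 15 u [-0.3  2.6  5.2] v [-86.1 -73.9] z [101. 105.]
plate 70 u [-3.4  2.2  7.2] v [-63.1 -22.9] z [131. 147.]
gtop- 40 [array([-13.3, -10.3,  -6.5]), array([12. , 14.7, 16.8])]
gtop+ 12 [array([-13.3, -10.7,  -7. ]), None]
```

```bash
python3 -m crank '[[0,0,0,-0.3,0,-8,1],[0,0,0,-0.3,0,-16,1],[0,0,0,-0.3,0,-24,1],[0,0,0,-0.3,0,-29,1],[0,0,0,-0.3,0,-29,1]]'
python3 -m crank '[[0,0,0,0,0,-1.5,1],[0,0,0,0,0,-1.5,1]]'
```

```text
time: 6.85
tool_pos: [0.4925, 0.1928, 0.1137]
orientation: [-1.57, 0.001, 1.614]
force: [-0.9, 0.0, -4.7]
grip_width: 0.0109
time: 7.1
tool_pos: [0.4928, 0.193, 0.113]
orientation: [-1.571, -0.0, 1.614]
force: [-0.1, -0.9, -3.7]
grip_width: 0.0115
```

```bash
for i in 1; do python3 -m crank '[[0,0,0,0,0,-1.5,1],[0,0,0,0,0,-1.5,1]]' | egrep 'pos|force'; python3 -m crank '[[0,0,0,0,0,-1,1],[0,0,0,0,0,-1,1]]'| egrep 'pos|force'; done
```

```text
tool_pos: [0.4927, 0.1929, 0.1113]
force: [0.4, 0.5, -3.9]
tool_pos: [0.4927, 0.1929, 0.1102]
force: [-0.5, 1.0, -4.2]
```

```bash
python3 -m crank '[[0,0,0,0,0,-1,1],[0,0,0,0,0,-1,1]]' | egrep 'pos|force'; python3 -m crank '[[0,0,0,0,0,-1,1],[0,0,0,0,0,-1,1]]'| egrep 'pos|force'
```

```text
tool_pos: [0.4927, 0.1929, 0.1092]
force: [0.2, -0.2, -4.7]
tool_pos: [0.4927, 0.1929, 0.1082]
force: [0.0, -0.1, -4.0]
```

```bash
python3 -m crank '[[0,0,0,0,0,-1,1],[0,0,0,0,0,-1,1]]' | egrep 'pos|force'
```

```text
tool_pos: [0.4927, 0.1929, 0.1072]
force: [0.6, -0.8, -2.9]
```

```bash
python3 -m crank '[[0,0,0,0,0,-0.7,1],[0,0,0,0,0,-0.7,1]]' | egrep 'pos|force|torq'; python3 -c "
from bench import r;s=r.observe();print(s['force'],s['ft_torque'])"
```

```text
tool_pos: [0.4927, 0.1929, 0.1065]
force: [0.2, -0.6, -4.6]
[ 0.18659157 -0.63268882 -4.56635083] [0.00283099 0.02301705 0.01605215]
```

```bash
python3 -m crank '[[0,0,0,0,0,-0.7,1],[0,0,0,0,0,-0.7,1]]' | egrep 'pos|force|torq'; python3 -c "
from bench import r;s=r.observe();print(s['force'],s['ft_torque'])"
```

```text
tool_pos: [0.4927, 0.1929, 0.1059]
force: [-0.1, -0.8, -3.7]
[-0.12530894 -0.82475533 -3.65961303] [0.00927554 0.0398628  0.04284344]
```

```bash
python3 -m crank '[[0,0,0,0,0,-0.7,1],[0,0,0,0,0,-0.7,1]]' | egrep 'pos|force|torq'; python3 -c "
from bench import r;s=r.observe();print(s['force'],s['ft_torque'])"
```

```text
tool_pos: [0.4927, 0.1929, 0.1051]
force: [-0.6, -0.3, -4.7]
[-0.57276852 -0.33685858 -4.73467716] [-0.00067886  0.0039992   0.01658419]
```

```bash
python3 -m crank '[[0,0,0,0,0,-0.7,1],[0,0,0,0,0,-0.7,1]]' | egrep 'pos|force|torq'; python3 -c "
from bench import r;s=r.observe();print(s['force'],s['ft_torque'])"
```

```text
tool_pos: [0.4929, 0.193, 0.1047]
force: [-1.5, -0.3, -3.0]
[-1.48768118 -0.27790798 -3.03634418] [-0.0361979   0.09447031 -0.00892374]
```

```bash
python3 -m crank '[[0,0,0,0,0,-0.5,1],[0,0,0,0,0,-0.5,1]]' | egrep 'pos|force|torq'; python3 -c "
from bench import r;s=r.observe();print(s['force'],s['ft_torque'])"
```

```text
tool_pos: [0.493, 0.193, 0.1046]
force: [-1.0, -1.0, 2.3]
[-0.95374228 -1.00910465  2.33405468] [-0.18616408  0.56220358  0.0114075 ]
```

```bash
python3 -m crank '[[0,0,0,0,0,-0.5,1],[0,0,0,0,0,-0.5,1]]' | egrep 'pos|force|torq'; python3 -c "
from bench import r;s=r.observe();print(s['force'],s['ft_torque'])"
```

```text
tool_pos: [0.4931, 0.1931, 0.1046]
force: [-1.6, -1.3, 5.8]
[-1.64303294 -1.2648429   5.83717917] [-0.27074258  0.89385448 -0.03865689]
```

```bash
python3 -m crank '[[0,0,0,0,0,0.5,1],[0,0,0,0,0,0.5,1]]' | egrep 'pos|force|torq'; sed -i 's/z>100)/z>52)/g; s/z>130)/z>85)/' rel.py
python3 fit.py wrist5;python3 rel.py 5
python3 - <<'E'
from h import *
import pickle
a=pickle.load(open("wrist5.pkl","rb"));b=pickle.load(open("scene5.pkl","rb"))
A=cv2.resize(a["img"][0:200,250:400,::-1],(375,500),interpolation=cv2.INTER_CUBIC)
B=cv2.resize(b["img"][130:240,340:500,::-1],(420,289),interpolation=cv2.INTER_CUBIC)
cv2.imwrite("pics/c5.png",np.hstack([A,np.vstack([B,np.zeros((211,420,3),np.uint8)])]))
E
```

```text
tool_pos: [0.493, 0.193, 0.1046]
force: [-1.2, -1.3, 5.5]
[0.49300433 0.19304825 0.10458191] [-9.00410078e+01 -8.87581668e-03  9.24950375e+01] [-1.81290085 -1.41581469  5.74479885]
wrist
ear- 373 u [-4.9 -1.   2.8] v [-85.7 -73. ] z [66. 69.]
plate 1740 u [-4.8 -1.   3. ] v [-63.2  55.3] z [ 89. 109.]
gtop- 1510 [array([-17.2, -12.9,  -8.6]), array([ 5.4,  9.6, 13.8])]
gtop+ 169 [array([-13.3, -12.2, -10.4]), array([ 8.3, 10. , 11.3])]
scene
ear- 25 u [-4.7  0.9  4. ] v [-86.4 -73.5] z [58. 68.]
ear+ 24 u [-4.8  0.8  5.3] v [73.5 89.1] z [55. 66.]
plate 277 u [-4.7  2.3  4.7] v [-63.2  63.9] z [ 85. 107.]
gtop- 30 [array([-17.2, -12.9,  -6. ]), array([ 9.9, 12.8, 14.3])]
gtop+ 12 [None, array([ 2.7, 12.2, 14.7])]
top
ear- 16 u [-0.5  2.7  5.6] v [-86.1 -73.6] z [60. 68.]
plate 74 u [-2.5  0.9  6. ] v [-63.4 -22.3] z [ 86. 108.]
gtop- 45 [array([-12.9, -10.2,  -6.5]), array([11.9, 14.2, 17. ])]
gtop+ 9 [array([-12.8, -10.4, -10.1]), None]
```

View pics/c5.png

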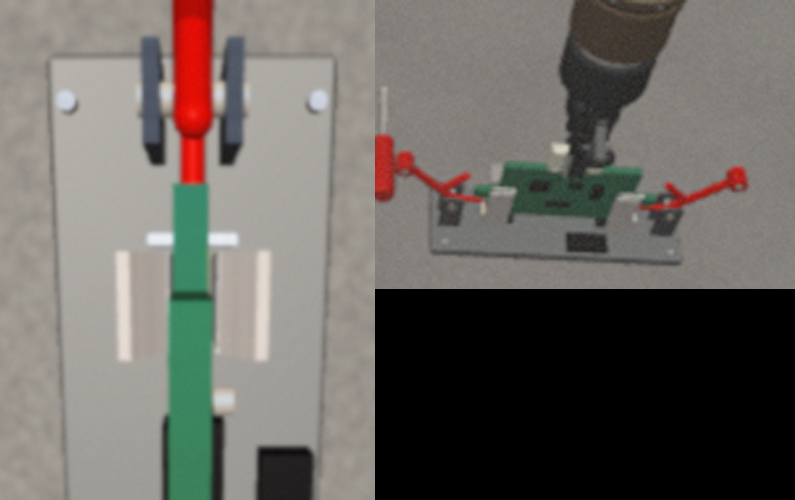

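```bash
python3 -m crank '[[0,0,0,0,0,0.3,0.6],[0,0,0,0,0,0.3,0.3],[0,0,0,0,0,0.3,0],[0,0,0,0,0,0.3,-0.2],[0,0,0,0,0,0.3,-0.2]]'
python3 -m crank '[[0,0,0,0,0,20,-0.2],[0,0,0,0,0,60,-0.2],[0,0,0,0,0,95,-0.2],[0,0,0,0,0,95,-0.2]]'
python3 fit.py wrist6;python3 rel.py 6
```

```text
time: 10.88
tool_pos: [0.4928, 0.193, 0.1042]
orientation: [-1.571, 0.0, 1.614]
force: [0.0, -0.8, 0.2]
grip_width: 0.0515
time: 11.38
tool_pos: [0.4943, 0.194, 0.2025]
orientation: [-1.577, -0.004, 1.615]
force: [-0.4, 0.0, -0.7]
grip_width: 0.0515
[0.49313117 0.19333369 0.20051855] [-90.13712363  -0.1143677   92.47179516] [-0.76651434 -0.37247693 -0.36621673]
wrist
ear- 142 u [-5.1 -1.7  1.7] v [-85.6 -73.4] z [66. 69.]
plate 885 u [-5.5 -1.5  2.2] v [-62.8  65.5] z [ 90. 108.]
gtop- 600 [array([-17.3, -13.1,  -8.6]), array([ 5. ,  9.7, 13.8])]
gtop+ 418 [array([-17.2, -13.5,  -9. ]), array([ 4.4,  9. , 13.5])]
scene
ear- 25 u [-5.   1.3  3.8] v [-86.8 -74.1] z [56. 69.]
ear+ 22 u [-5.   1.1  3.1] v [75.3 88.6] z [56. 66.]
plate 301 u [-4.4  2.2  4.7] v [-63.3  63.6] z [ 86. 108.]
gtop- 29 [array([-16.7, -12.5,  -9.7]), array([ 9.6, 12. , 14.6])]
gtop+ 14 [None, array([ 2.3, 11.9, 14.2])]
top
ear- 16 u [-0.2  2.8  5.6] v [-86.4 -73.1] z [60. 66.]
plate 74 u [-2.4  0.6  6. ] v [-63.  -22.6] z [ 86. 108.]
gtop- 47 [array([-13. , -10.3,  -6.4]), array([11.6, 14.4, 16.8])]
```

```bash
python3 -m crank '[[0,0,0,-7,60,0,1],[0,0,0,-7,120,0,1],[0,0,0,-7,180,0,1],[0,0,0,-7,197,0,1],[0,0,0,-7,197,0,1]]'
python3 -m crank '[[0,0,0,0,0,-50,1],[0,0,0,0,0,-90,1],[0,0,0,0,0,-115,1],[0,0,0,0,0,-115,1]]'
python3 -m crank '[[0,0,0,0,-3,0,1],[0,0,0,0,-6,0,1],[0,0,0,0,-6,0,1]]'
python3 - <<'E'
from h import *
d=cap("scene"); save(d,"s7",(380,120,540,240),4)
E
```

```text
time: 12.15
tool_pos: [0.4851, 0.3902, 0.1974]
orientation: [-1.568, 0.003, 1.615]
force: [0.0, -0.1, -0.4]
grip_width: -0.0003
time: 12.65
tool_pos: [0.4848, 0.3868, 0.0821]
orientation: [-1.567, 0.005, 1.612]
force: [0.5, -0.1, 0.6]
grip_width: 0.0
time: 13.02
tool_pos: [0.4861, 0.3839, 0.0856]
orientation: [-1.572, -0.002, 1.614]
force: [0.1, 0.2, -0.8]
grip_width: -0.0003
```

View pics/s7.png

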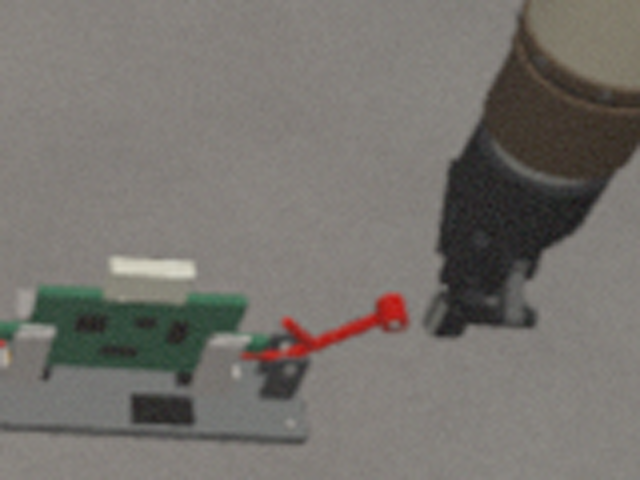

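```bash
python3 -m crank '[[0,0,0,0.3,-5,0,1],[0,0,0,0.5,-10,1,1],[0,0,0,0.7,-15,3,1],[0,0,0,0.9,-20,6,1],[0,0,0,0.9,-20,6,1]]' | egrep 'pos|force'
python3 -m crank '[[0,0,0,0.1,-3,1,1],[0,0,0,0.3,-6,2,1],[0,0,0,0.5,-9,3,1],[0,0,0,0.5,-12,4,1],[0,0,0,0.5,-12,4,1]]' | egrep 'pos|force'
```

```text
tool_pos: [0.4868, 0.3636, 0.0907]
force: [-0.2, 0.5, -0.2]
tool_pos: [0.4871, 0.3515, 0.0944]
force: [0.3, -0.6, -0.0]
```

```bash
cat > lev.py <<'E'
from h import *
d=cap("scene");P=cloud(d);im=d["img"].astype(int)
x,y,z=P[...,0],P[...,1],P[...,2]
ux=.4918;v=(-(x-ux)*.0427+(y-.193)*.999)
R=(im[...,0]>im[...,1]+60)&(im[...,0]>im[...,2]+60)&(z>.09)&(abs(x-.495)<.03)
for n,s in(("a",1),("b",-1)):
    m=R&(v*s>.07)&(v*s<.19)
    p=np.c_[v[m]*s,z[m]]; rr=np.hypot(p[:,0]-.107,p[:,1]-.046); k=rr>.064
    if k.sum()<3: print(n,"few",k.sum()); continue
    q=p[k].mean(0); print(n,k.sum(),"v,z",(q*1000).round(1),"ang",np.arctan2(q[0]-.107,q[1]-.046).round(2))
g=(im[...,1]>im[...,0]+10)&(abs(x-.4918)<.02)
for n,s in(("a",1),("b",-1)):
    m=g&(v*s>.074)&(v*s<.095)&(z>.03)&(z<.09)
    if m.sum()>3: print("ear top",n,m.sum(),(np.percentile(z[m],90)*1000).round(1))
    m=g&(v*s>.03)&(v*s<.065)&(z>.085)&(z<.13)
    if m.sum()>3: print("plate top",n,m.sum(),(np.percentile(z[m],95)*1000).round(1))
E
python3 lev.py
```

```text
a 54 v,z [135.2 116.7] ang 0.38
b 48 v,z [159.2 103.8] ang 0.73
ear top a 25 66.3
plate top a 103 106.3
ear top b 23 65.7
plate top b 104 106.7
```

```bash
python3 -m crank '[[0,0,0,0,-2,0.5,1],[0,0,0,0.1,-4,1,1],[0,0,0,0.1,-4,1,1]]' | egrep 'pos|force'
python3 -m crank '[[0,0,0,0,-2,0.5,1],[0,0,0,0.1,-4,1,1],[0,0,0,0.1,-4,1,1]]' | egrep 'pos|force'
```

```text
tool_pos: [0.4872, 0.3477, 0.0953]
force: [-0.1, -0.1, 0.1]
tool_pos: [0.4874, 0.3437, 0.0964]
force: [0.4, 0.4, 0.4]
```

```bash
python3 -m crank '[[0,0,0,0,-1.5,0.5,1],[0,0,0,0.1,-3,0.5,1],[0,0,0,0.1,-3,0.5,1]]' | egrep 'pos|force'
```

```text
tool_pos: [0.4874, 0.3408, 0.0968]
force: [0.8, 0.9, 0.6]
```

```bash
python3 -m crank '[[0,0,0,0,-1.5,0.5,1],[0,0,0,0.1,-3,0.5,1],[0,0,0,0.1,-3,0.5,1]]' | egrep 'pos|force'
```

```text
tool_pos: [0.4875, 0.3377, 0.0973]
force: [0.5, 0.5, -0.5]
```

```bash
python3 -m crank '[[0,0,0,0,-1,0.4,1],[0,0,0,0.1,-2,0.4,1],[0,0,0,0.1,-2,0.4,1]]' | egrep 'pos|force'
```

```text
tool_pos: [0.4876, 0.3358, 0.0977]
force: [1.1, -0.2, 0.4]
```

```bash
python3 -m crank '[[0,0,0,0,-1,0.4,1],[0,0,0,0.1,-2,0.4,1],[0,0,0,0.1,-2,0.4,1]]' | egrep 'pos|force'
```

```text
tool_pos: [0.4877, 0.3338, 0.0981]
force: [0.1, 0.0, 0.1]
```

```bash
python3 -m crank '[[0,0,0,0,-1,0.4,1],[0,0,0,0.1,-2,0.4,1],[0,0,0,0.1,-2,0.4,1]]' | egrep 'pos|force'
```

```text
tool_pos: [0.4878, 0.3321, 0.0986]
force: [-1.2, 1.1, 0.8]
```

```bash
python3 -m crank '[[0,0,0,0,-1,0.4,1],[0,0,0,0.1,-2,0.4,1],[0,0,0,0.1,-2,0.4,1]]' | egrep 'pos|force'
```

```text
tool_pos: [0.4881, 0.3306, 0.0991]
force: [-1.5, 4.0, -0.5]
```

```bash
python3 -m crank '[[0,0,0,0,-1,0.2,1],[0,0,0,0,-1.5,0.2,1],[0,0,0,0,-1.5,0.2,1]]' | egrep 'pos|force'
```

```text
tool_pos: [0.4882, 0.3296, 0.0994]
force: [-1.6, 5.4, -0.0]
```

```bash
python3 -m crank '[[0,0,0,0,-1,0.2,1],[0,0,0,0,-1.5,0.2,1],[0,0,0,0,-1.5,0.2,1]]' | egrep 'pos|force'
```

```text
tool_pos: [0.4883, 0.329, 0.0997]
force: [-1.3, 8.8, 0.3]
```

```bash
python3 -m crank '[[0,0,0,0,-1,0.2,1],[0,0,0,0,-1.5,0.2,1],[0,0,0,0,-1.5,0.2,1]]' | egrep 'pos|force'
```

```text
tool_pos: [0.4884, 0.328, 0.1]
force: [-2.9, 9.4, -0.2]
```

```bash
python3 -m crank '[[0,0,0,0,-1,0.2,1],[0,0,0,0,-1.5,0.2,1],[0,0,0,0,-1.5,0.2,1]]' | egrep 'pos|force'
```

```text
tool_pos: [0.4884, 0.3266, 0.1003]
force: [-3.1, 9.0, 1.0]
```

```bash
for i in 1 ; do python3 -m crank '[[0,0,0,0,-1,0.2,1],[0,0,0,0.1,-2,0.2,1],[0,0,0,0.1,-2,0.2,1]]' | egrep 'pos|force'; python3 -m crank '[[0,0,0,0,-1,0.2,1],[0,0,0,0.1,-2,0.2,1],[0,0,0,0.1,-2,0.2,1]]' | egrep 'pos|force'; done
```

```text
tool_pos: [0.4886, 0.3245, 0.1006]
force: [-2.9, 9.6, 0.1]
tool_pos: [0.4886, 0.3226, 0.1008]
force: [-2.6, 8.8, 1.0]
```

```bash
python3 -m crank '[[0,0,0,0,-1,0.2,1],[0,0,0,0.1,-2,0.2,1],[0,0,0,0.1,-2,0.2,1]]' | egrep 'pos|force'; python3 -m crank '[[0,0,0,0,-1,0.2,1],[0,0,0,0.1,-2,0.2,1],[0,0,0,0.1,-2,0.2,1]]' | egrep 'pos|force'; python3 lev.py
```

```text
tool_pos: [0.4887, 0.3208, 0.1009]
force: [-3.4, 9.4, 0.2]
tool_pos: [0.4888, 0.319, 0.1011]
force: [-2.8, 10.4, -0.4]
a 49 v,z [103.1 124.4] ang -0.05
b 48 v,z [159.2 103.8] ang 0.73
ear top a 11 57.6
plate top a 87 103.7
ear top b 23 67.6
plate top b 101 106.5
```

```bash
python3 -m crank '[[0,0,0,0,-1,0.2,1],[0,0,0,0,-1.5,0.2,1],[0,0,0,0,-1.5,0.2,1]]' | egrep 'pos|force'
```

```text
tool_pos: [0.4889, 0.3177, 0.1013]
force: [-3.5, 11.2, -0.5]
```

```bash
python3 -m crank '[[0,0,0,0,-1,0.2,1],[0,0,0,0,-1.5,0.2,1],[0,0,0,0,-1.5,0.2,1]]' | egrep 'pos|force'
```

```text
tool_pos: [0.4889, 0.3162, 0.1016]
force: [-2.5, 10.3, -1.2]
```

```bash
python3 -m crank '[[0,0,0,0,-0.5,0.1,1],[0,0,0,0,-1,0.1,1],[0,0,0,0,-1,0.1,1]]' | egrep 'pos|force'
```

```text
tool_pos: [0.489, 0.3155, 0.1017]
force: [-3.0, 10.9, -1.1]
```

```bash
python3 -m crank '[[0,0,0,0,-0.5,0,1],[0,0,0,0,-1,0,1],[0,0,0,0,-1,0,1]]' | egrep 'pos|force'
```

```text
tool_pos: [0.489, 0.3143, 0.1017]
force: [-2.8, 10.0, -0.6]
```

```bash
python3 -m crank '[[0,0,0,0,-0.5,0,1],[0,0,0,0,-1,0,1],[0,0,0,0,-1,0,1]]' | egrep 'pos|force'
```

```text
tool_pos: [0.4891, 0.3136, 0.1018]
force: [-2.8, 11.7, 0.4]
```

```bash
python3 -m crank '[[0,0,0,0,-0.5,0,1],[0,0,0,0,-1,0,1],[0,0,0,0,-1,0,1]]' | egrep 'pos|force'
```

```text
tool_pos: [0.4891, 0.3123, 0.1018]
force: [-2.4, 10.0, -0.2]
```

```bash
python3 -m crank '[[0,0,0,0,-0.5,0,1],[0,0,0,0,-1,0,1],[0,0,0,0,-1,0,1]]' | egrep 'pos|force'
```

```text
tool_pos: [0.4891, 0.3116, 0.1018]
force: [-3.4, 11.4, -0.1]
```

```bash
python3 -m crank '[[0,0,0,0,-0.5,0,1],[0,0,0,0,-1,0,1],[0,0,0,0,-1,0,1]]' | egrep 'pos|force'
```

```text
tool_pos: [0.4892, 0.3112, 0.1018]
force: [-3.4, 12.8, -1.0]
```

```bash
python3 -m crank '[[0,0,0,0,-0.5,0,1],[0,0,0,0,-1,0,1],[0,0,0,0,-1,0,1]]' | egrep 'pos|force'
```

```text
tool_pos: [0.4893, 0.3108, 0.102]
force: [-3.0, 14.4, -0.9]
```

```bash
python3 -m crank '[[0,0,0,0,-0.5,0,1],[0,0,0,0,-1,0,1],[0,0,0,0,-1,0,1]]' | egrep 'pos|force'
```

```text
tool_pos: [0.4894, 0.3105, 0.1021]
force: [-5.1, 15.6, -0.6]
```

```bash
python3 -m crank '[[0,0,0,0.3,-0.5,0,1],[0,0,0,0.3,-1,0,1],[0,0,0,0.3,-1,0,1],[0,0,0,0.3,-1,0,1]]' | egrep 'time|pos|force'; python3 lev.py
```

```text
time: 24.68
tool_pos: [0.4896, 0.3102, 0.1022]
force: [-5.4, 17.1, -0.8]
a 53 v,z [ 94.8 123.5] ang -0.16
b 50 v,z [159.1 103.6] ang 0.74
ear top a 16 56.4
plate top a 79 100.8
ear top b 25 67.8
plate top b 93 107.1
```

```bash
python3 -m crank '[[0,0,0,0,8,0,1],[0,0,0,0,18,0,1],[0,0,0,0,18,50,1],[0,0,0,0,18,100,1],[0,0,0,0,18,100,1]]'| egrep 'pos|force'
python3 -m crank '[[0,0,0,2,-60,0,1],[0,0,0,4,-120,0,1],[0,0,0,6,-180,0,1],[0,0,0,8,-240,0,1],[0,0,0,11,-300,0,1]]'| egrep 'pos|force'
python3 -m crank '[[0,0,0,0,-24,0,1],[0,0,0,0,-24,0,1],[0,0,0,0,-24,0,1]]'| egrep 'pos|force'; python3 lev.py
```

```text
tool_pos: [0.4906, 0.3225, 0.2055]
force: [0.8, 0.8, -0.8]
tool_pos: [0.4983, 0.0192, 0.2]
force: [-0.2, 1.0, -0.5]
tool_pos: [0.4992, -0.0021, 0.2004]
force: [0.1, 0.4, -0.2]
a 49 v,z [ 98.  124.2] ang -0.11
b 50 v,z [159.1 103.6] ang 0.74
ear top a 17 58.1
plate top a 80 101.1
ear top b 23 67.7
plate top b 94 106.0
```

```bash
python3 -m crank '[[0,0,0,0.5,0,-50,1],[0,0,0,0.5,0,-95,1],[0,0,0,0.5,0,-116,1],[0,0,0,0.5,0,-116,1]]'| egrep 'pos|force'
python3 -m crank '[[0,0,0,-0.2,6,0,1],[0,0,0,-0.4,11,1,1],[0,0,0,-0.6,16,3,1],[0,0,0,-0.9,21,6,1],[0,0,0,-0.9,21,6,1]]' | egrep 'pos|force'
python3 -m crank '[[0,0,0,-0.2,4,1.5,1],[0,0,0,-0.4,8,3,1],[0,0,0,-0.6,12,4,1],[0,0,0,-0.7,15,5,1],[0,0,0,-0.7,15,5,1]]' | egrep 'pos|force'; python3 lev.py
```

```text
tool_pos: [0.499, -0.0015, 0.0833]
force: [0.6, -0.2, 0.2]
tool_pos: [0.4995, 0.0194, 0.0916]
force: [-0.4, -0.4, -0.1]
tool_pos: [0.4985, 0.0343, 0.096]
force: [0.2, 0.8, -0.2]
a 49 v,z [ 98.1 124.1] ang -0.11
b 23 v,z [136.5 117.1] ang 0.39
ear top a 18 57.0
plate top a 82 101.9
ear top b 26 68.5
plate top b 91 105.8
```

```bash
python3 -m crank '[[0,0,0,-0.1,2,0.5,1],[0,0,0,-0.2,4,1,1],[0,0,0,-0.2,4,1,1]]' | egrep 'pos|force'; python3 -m crank '[[0,0,0,-0.1,2,0.5,1],[0,0,0,-0.2,3,0.5,1],[0,0,0,-0.2,3,0.5,1]]' | egrep 'pos|force'
```

```text
tool_pos: [0.4983, 0.0381, 0.097]
force: [0.1, -0.2, 0.7]
tool_pos: [0.4982, 0.0411, 0.0975]
force: [-0.0, -0.2, -0.1]
```

```bash
python3 -m crank '[[0,0,0,-0.1,1.5,0.5,1],[0,0,0,-0.1,3,0.5,1],[0,0,0,-0.1,3,0.5,1]]' | egrep 'pos|force'
```

```text
tool_pos: [0.498, 0.0441, 0.098]
force: [-0.1, -1.1, -0.1]
```

```bash
python3 -m crank '[[0,0,0,-0.1,1.5,0.5,1],[0,0,0,-0.1,3,0.5,1],[0,0,0,-0.1,3,0.5,1]]' | egrep 'pos|force'
```

```text
tool_pos: [0.4979, 0.0471, 0.0985]
force: [-0.2, -0.4, 0.2]
```

```bash
python3 -m crank '[[0,0,0,-0.1,1,0.3,1],[0,0,0,-0.1,2,0.3,1],[0,0,0,-0.1,2,0.3,1]]' | egrep 'pos|force'
```

```text
tool_pos: [0.4978, 0.0488, 0.0988]
force: [-0.2, -2.4, 0.7]
```

```bash
python3 -m crank '[[0,0,0,0,1,0.2,1],[0,0,0,-0.1,2,0.2,1],[0,0,0,-0.1,2,0.2,1]]' | egrep 'pos|force'
```

```text
tool_pos: [0.4976, 0.0504, 0.099]
force: [1.6, -5.5, 0.5]
```

```bash
python3 -m crank '[[0,0,0,0,1,0.2,1],[0,0,0,-0.1,2,0.2,1],[0,0,0,-0.1,2,0.2,1]]' | egrep 'pos|force'
```

```text
tool_pos: [0.4975, 0.0518, 0.0993]
force: [1.5, -8.1, 0.8]
```

```bash
python3 -m crank '[[0,0,0,0,1,0.2,1],[0,0,0,-0.1,2,0.2,1],[0,0,0,-0.1,2,0.2,1]]' | egrep 'pos|force'
```

```text
tool_pos: [0.4974, 0.0533, 0.0995]
force: [2.4, -9.3, 0.5]
```

```bash
python3 -m crank '[[0,0,0,0,1,0.2,1],[0,0,0,-0.1,2,0.2,1],[0,0,0,-0.1,2,0.2,1]]' | egrep 'pos|force'
```

```text
tool_pos: [0.4973, 0.0553, 0.0997]
force: [2.9, -8.5, 1.2]
```

```bash
python3 -m crank '[[0,0,0,0,1,0.2,1],[0,0,0,-0.1,2,0.2,1],[0,0,0,-0.1,2,0.2,1]]' | egrep 'pos|force'
```

```text
tool_pos: [0.4972, 0.0573, 0.0999]
force: [2.6, -9.1, 1.0]
```

```bash
python3 -m crank '[[0,0,0,0,1,0.2,1],[0,0,0,-0.1,2,0.2,1],[0,0,0,-0.1,2,0.2,1]]' | egrep 'pos|force'
```

```text
tool_pos: [0.4971, 0.0596, 0.1001]
force: [1.9, -8.6, 1.1]
```

```bash
python3 -m crank '[[0,0,0,0,1,0.2,1],[0,0,0,-0.1,2,0.2,1],[0,0,0,-0.1,2,0.2,1]]' | egrep 'pos|force'; python3 -m crank '[[0,0,0,0,1,0.2,1],[0,0,0,-0.1,2,0.2,1],[0,0,0,-0.1,2,0.2,1]]' | egrep 'pos|force'
```

```text
tool_pos: [0.497, 0.0617, 0.1003]
force: [2.1, -8.3, 0.5]
tool_pos: [0.4969, 0.0637, 0.1004]
force: [2.5, -6.9, 1.0]
```

```bash
python3 -m crank '[[0,0,0,0,1,0.2,1],[0,0,0,-0.1,2,0.2,1],[0,0,0,-0.1,2,0.2,1]]' | egrep 'pos|force'
```

```text
tool_pos: [0.4968, 0.0657, 0.1006]
force: [1.6, -7.1, 0.4]
```

```bash
python3 -m crank '[[0,0,0,0,1,0.1,1],[0,0,0,0,1.5,0.1,1],[0,0,0,0,1.5,0.1,1]]' | egrep 'pos|force'
```

```text
tool_pos: [0.4968, 0.0671, 0.1007]
force: [1.8, -8.5, 0.6]
```

```bash
python3 -m crank '[[0,0,0,0,0.5,0,1],[0,0,0,0,1,0,1],[0,0,0,0,1,0,1]]' | egrep 'pos|force'
```

```text
tool_pos: [0.4967, 0.068, 0.1006]
force: [1.9, -9.2, -0.2]
```

```bash
python3 -m crank '[[0,0,0,0,0.5,0,1],[0,0,0,0,1,0,1],[0,0,0,0,1,0,1]]' | egrep 'pos|force'
```

```text
tool_pos: [0.4966, 0.0689, 0.1006]
force: [1.4, -9.3, -0.5]
```

```bash
python3 -m crank '[[0,0,0,0,0.5,0,1],[0,0,0,0,1,0,1],[0,0,0,0,1,0,1]]' | egrep 'pos|force'
```

```text
tool_pos: [0.4966, 0.0699, 0.1006]
force: [3.1, -9.4, 0.0]
```

```bash
python3 -m crank '[[0,0,0,0,0.5,0,1],[0,0,0,0,1,0,1],[0,0,0,0,1,0,1]]' | egrep 'pos|force'
```

```text
tool_pos: [0.4966, 0.0708, 0.1006]
force: [2.1, -9.7, -0.8]
```

```bash
python3 -m crank '[[0,0,0,0,0.5,0,1],[0,0,0,0,1,0,1],[0,0,0,0,1,0,1]]' | egrep 'pos|force'
```

```text
tool_pos: [0.4965, 0.0712, 0.1006]
force: [3.3, -11.5, 0.7]
```

```bash
python3 -m crank '[[0,0,0,0,0.5,0,1],[0,0,0,0,1,0,1],[0,0,0,0,1,0,1]]' | egrep 'time|pos|force'
```

```text
time: 36.08
tool_pos: [0.4964, 0.0716, 0.1006]
force: [3.3, -13.6, -0.0]
```

```bash
python3 -m crank '[[0,0,0,-0.3,0.5,0,1],[0,0,0,-0.3,1,0,1],[0,0,0,-0.3,1,0,1]]' | egrep 'pos|force'
```

```text
tool_pos: [0.4963, 0.0725, 0.1006]
force: [4.2, -15.2, -0.3]
```

```bash
python3 -m crank '[[0,0,0,-0.3,0.5,0,1],[0,0,0,-0.3,1,0,1],[0,0,0,-0.3,1,0,1],[0,0,0,-0.3,1,0,1]]' | egrep 'pos|force'; python3 lev.py
```

```text
tool_pos: [0.4961, 0.073, 0.1006]
force: [5.2, -16.7, -1.0]
a 48 v,z [ 98.2 124.3] ang -0.11
b 7 v,z [ 95.7 125.4] ang -0.14
ear top a 15 57.4
plate top a 78 99.8
ear top b 12 55.6
plate top b 80 100.4
```

```bash
python3 -m crank '[[0,0,0,-0.2,0.5,0,1],[0,0,0,-0.2,0.9,0,1],[0,0,0,-0.2,0.9,0,1],[0,0,0,-0.2,0.9,0,1]]' | egrep 'pos|force'; python3 -m crank '[[0,0,0,0,-8,0,1],[0,0,0,0,-20,0,1],[0,0,0,0,-20,50,1],[0,0,0,0,-20,100,1],[0,0,0,0,-20,100,1]]'| egrep 'time|pos|force'; python3 lev.py
```

```text
tool_pos: [0.496, 0.0734, 0.1007]
force: [7.0, -19.0, -0.5]
time: 38.12
tool_pos: [0.4987, 0.0586, 0.2051]
force: [0.4, -0.1, -1.4]
a 49 v,z [ 98.6 123.6] ang -0.11
b 46 v,z [106.  125.3] ang -0.01
ear top a 17 57.6
plate top a 76 100.8
ear top b 12 58.3
plate top b 83 101.3
```

```bash
python3 -m crank '[[0,0,0,-2,60,-2,-0.2],[0,0,0,-4,110,-4,-0.2],[0,0,0,-5,135,-4,-0.2],[0,0,0,-5,135,-4,-0.2],[0,0,0,-5,135,-4,-0.2]]'| egrep 'time|pos|force'; python3 fit.py wrist8
python3 - <<'E'
from h import *
import pickle
for k in("wrist6","wrist8"):
    d=pickle.load(open(k+".pkl","rb"));P=cloud(d);im=d["img"].astype(int)
    x,y,z=P[...,0],P[...,1],P[...,2]; v=(-(x-.4918)*.0427+(y-.193)*.999)*1000; u=((x-.4918)*.999+(y-.193)*.0427)*1000
    g=(im[...,1]>im[...,0]+10)&(abs(u)<8)
    for n,m in(("plate b",g&(v>-64)&(v<-45)&(z>.085)),("plate a",g&(v<64)&(v>45)&(z>.085)),("ear b",g&(v<-74)&(z>.045)&(z<.08)),("white",(im.min(-1)>150)&(abs(u)<8)&(abs(v)<28)&(z>.12))):
        if m.sum()>8: print(k,n,m.sum(),"z",(np.median(z[m])*1000).round(2),"u",np.median(u[m]).round(2),"v",np.percentile(v[m],[1,99]).round(1))
d=pickle.load(open("wrist8.pkl","rb")); save(d,"w8")
E
```

```text
time: 38.8
tool_pos: [0.4905, 0.1918, 0.1957]
force: [1.3, 0.4, 0.5]
[0.49068711 0.19149326 0.1959871 ] [-8.99125101e+01  4.12592182e-02  9.24374749e+01] [-0.16023863 -0.10196174 -0.09564661]
wrist6 plate b 274 z 106.99 u 0.14 v [-62.9 -45.1]
wrist6 plate a 191 z 106.3 u 0.43 v [45.4 63.6]
wrist6 ear b 133 z 67.39 u 0.02 v [-85.7 -74.3]
wrist6 white 1103 z 134.73 u 0.1 v [-22.9  26.3]
wrist8 plate b 273 z 100.98 u -0.11 v [-63.1 -45.5]
wrist8 plate a 181 z 100.38 u -0.01 v [45.4 63.7]
wrist8 white 1106 z 128.59 u -0.17 v [-22.7  25.9]
```

View pics/w8.png

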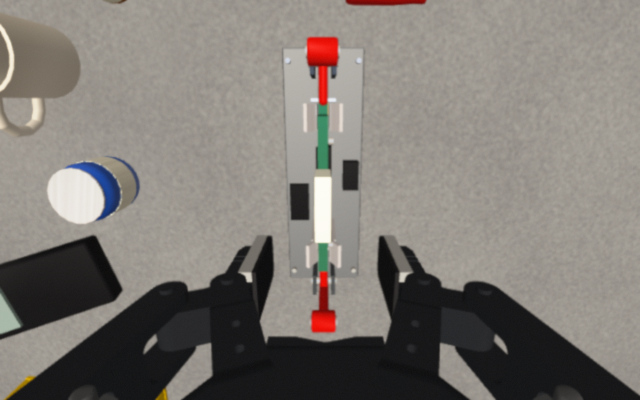

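The board has gone down 6.0 mm at both ends and sits centred with both levers upright. I'm raising the hand clear and handing in.

```bash
python3 -m crank '[[0,0,0,0,0,40,-0.2],[0,0,0,0,0,80,-0.2],[0,0,0,0,0,80,-0.2],[0,0,0,0,0,80,-0.2]]'| egrep 'time|pos|force'; python3 -c "
from bench import r;print(r.finish_job())"
```

```text
time: 39.35
tool_pos: [0.4907, 0.1914, 0.2761]
force: [0.2, -0.0, -0.5]
the job is handed in; nothing more can be done
None
```

The job is done and handed in at about 39 s of the 59 s allowed; the interface gave no verdict.

- **Placing the board:** I took the middle-sized green board from the black rest and lowered it between the guides onto the contacts. I then let go while both levers were still open.
- **Closing the levers:** I swung lever a in, then lever b, with the shut fingers on the knobs only. Each needed about 9–12 N until it reached its stop. The highest force readings there were about 18 N for a and 20 N for b, under the 25 N limit, though I read the force only at the end of each move.
- **Last checks:** Wrist depth before and after shows the board down 6.0 mm at the b end and 5.9 mm at the a end. It is centred across the slot to within about 0.5 mm, and both levers are near upright (about -0.11 rad for a and -0.01 for b). The hand was raised clear before handing in.
- **What disagreed:** The scene camera is coarser and gave about 5.5 mm of travel at each end. The measured moment while setting the board down was oddly large. The camera showed nothing wrong there, and I did not look into it further.
- **Not measured:** I touched no bystander that I know of, but I did not re-measure where they stand.

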